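# Index the setter's dividing head on by one hole

### The job

Index the stone setter's dividing head on by one hole, ready for the next stone: draw its spring pin by the knob, turn the head anticlockwise as seen from above, and let the pin drop fully home in the very next hole of the plate. Do not force the pin: never turn hard against it while it is in a hole, stop turning as soon as it has dropped in, and leave the tools, jar and cup around the head where they lie.

Things in the scene. Friction and masses are not known exactly. Their poses are not given: they have to be found in the camera images.
- knob (a point): Centre of the plunger's round black knob, 28 mm in diameter, 24 mm tall, upright, 80 mm above the bench when the pin is home, on the end of the head's radial arm, 65 mm from its axis. Under it (pin home) is a fixed sleeve 20 mm in diameter, its top 14 mm below this point; the arm is 22 mm wide, its top 32 mm below. The chuck on the axis has radius 21 mm, its top level with this point.
- pivot (a point): Point on the vertical axis about which the head turns, level with the top face of the dividing plate, 32 mm above the bench. The plate is a fixed steel disc, 150 mm in diameter and 8 mm thick, with one circle of through holes, of radius 65 mm, round this axis. They are unevenly spaced, at least 33 degrees apart, to suit stones of graduated size.
- plunger (a joint): How far the pin is drawn, in m: 0 = fully home in a hole, about 0.007 = the tip rests on the plate's top face between holes, 0.008 and more = clear of the plate, 0.014 = end stop, fully drawn. The spring pushes the pin down with about 7 N when home, 9 N on the face and 11 N at the end stop.
- wheel (a joint): Angle of the head, rad: 0 at the start, pin home in a hole; grows anticlockwise seen from above. Friction at the knob about 3 N, 1 to 2 N more while the pin rubs on the plate (pushed, it goes in jerks of up to 10 N). One of three plates is fitted, the others lie on a rack; the next hole lies 35 to 60 degrees on, which differs from plate to plate. Play in a hole: 0.8 mm either way.
- pin: The 8 mm steel pin itself, with a rounded tip, under the knob and inside the sleeve; its origin is on the pin's axis, 48 mm below the knob's centre, and its tip is 8 mm lower. It bears only on the plate and is bent or burred by a load of more than 30 N.
- jar: Small lidded glass jar, 54 mm in diameter, 75 mm tall, origin under its centre; stays where it is.
- beaker: Small clear cup, 56 mm in diameter, 70 mm tall, origin under its centre; stays where it is.
- hammer: Hammer lying on the bench, 220 mm long along its x, origin under its centre; stays where it is.
- graver: Graver with a wooden handle lying on the bench, 130 mm long along its x, up to 28 mm high, origin near its centre; stays where it is.
Mind the look-alikes: they are no part of the job. What is shaped like the part that bears knob but orange is not meant.

How it is judged:
By the outcome, as a careful person would: the job done as asked, in the order asked, and still so for the second after the job is handed in, with the robot touching nothing.
It also fails if it takes over 53 s, if anything falls off the work surface, if the arm or the gripper's body presses on something with over 40 N, if the wrist force passes 120 N, or if a joint passes its speed limit or range.

### The arm

A 6-joint arm with a two-finger parallel gripper is mounted at the origin on the work surface. World frame = base frame: x ahead of the robot, y to its left, z up, the work surface at z = 0. Lengths are in mm, angles in rad, forces in N, time in s.
With the tool pointing down it reaches from about 225 to 875 mm from the base axis. Payload 3.4 kg.
Tool frame: the origin (TCP) lies midway between the tips of the shut fingers; the grasp point (between the pads) lies 19 mm behind it (manip.grip_point_offset is the distance from the TCP to the grasp point, in mm); y points along the fingers, x is the direction in which the jaws open and shut, and the axes are right-handed (so a half turn about y gives the same grasp; the last joint's range is limited). The gripper opens to 85 mm and grips with 20 to 120 N. Pads are 22 mm wide; open, the fingers measure 114 mm over their backs; the gripper's body (76 mm by 85 mm) begins 54 mm behind the grasp point. The pads swing forward as they close: fully open they stand 13 mm farther back than shut.
Start: joints at [1.059, 0.276, 1.505, -0, 1.361, -0.121], TCP at [219.053, 531.675, 231.328] pointing down, gripper open.
Joint ranges: [-2.89, 2.89], [-0.75, 2.08], [0.22, 2.7], [-1.18, 4.32], [0.11, 2.71], [-2.7, 2.7]. Speed limits (rad/s): [2.57, 2.57, 3.14, 3.14, 3.14, 3.14].

### API

Orientations are given as [roll, pitch, yaw] about the fixed x, y, z axes, in that order (R = Rz(yaw) Ry(pitch) Rx(roll)).
In Python, from rig import manip, cams gives the robot as it stands. The module is installed in compiled form; this text tells all that it offers.
- The arm moves only by the tool servo_tool, never from a script. Its argument "steps" is a list that holds one entry, the list of rows, each a list of 5 numbers: the gripper's target within -1 to 1 (fully open at 1, half-way at 0, shut at -1), then the shift along the tool's x, y, z in m, then the turn about the tool's y in rad. A call has 1 to 10 rows; each row shifts and turns the commanded pose from where the row before left it, along the tool's axes as they then stand; what a row does not reach is not made up. A row lasts 1/10 s, in which the tool goes at most 50 mm and 8.59 degrees, less where a joint would pass 70% of its speed; a pose out of reach is approached as far as the arm can. A call with a gripper value outside its range is refused whole. The fingers move at their own pace and stop on an object; the grip force is fixed at half the most. Time passes only in rows, so rows that do not move let the fingers close. It gives the time, the measured TCP pose, the force and the opening at its end, in the units of the state.
- manip.get_obs(): the state, without advancing time (a new reading comes with each control period).
- cams.camera(name): name is "side" or "top"; returns a dict with "img" (480x640x3 uint8, red, green, blue), "fx", "fy", "cx", "cy" (pixels), "pose" (4x4, takes a point from camera to world coordinates). Camera axes: x right, y up, looking along -z (the intrinsics and any distortion apply to the point x, -y, -z); pixel columns grow to the right and rows downward; lengths in mm; the calibration is good to about 2 mm. A picture is of the moment at which its call begins. There is no depth.
- manip.sign_off(): hands the job in, once; it reports no verdict.
The state is a dict: "t": time; "qpos": joint angles; "qvel": joint speeds; "effort": joint torques, N m; "position": TCP position; "tool_rot": TCP orientation; "wrist_force": force on the tool from outside, world axes, zero at the start; "torque": the same for the moment, N m; "gripper_width": finger opening in mm.
Only numpy, scipy, OpenCV 4.12 (cv2) and the standard library are available. Lean on these libraries where they do the work, as an engineer would, in place of code of your own. Each camera call takes 0.05 s, during which the arm holds its last target. There are 200 camera calls.

## Working session

There is one attempt and no reset: what is moved stays moved. The work goes in short steps, Python scripts to look and compute and a tool call to move; the robot and the scene stay as the last step left them, time stands still between calls to the robot, and variables do not carry over. Pictures are saved under pics/ and viewed, about 8 in all and at most 12, crops included, and the job is handed in when it is done.

Besides the shell and the picture viewer there is one more tool, called after "Request:" as a command line: name --argument value ..., lists and objects as JSON in quotes. servo_tool: Moves the arm, as the interface text tells. Its arguments: {"type":"object","properties":{"steps":{"type":"array"}},"required":["steps"]}

```bash
mkdir -p pics
cat > h.py <<'E'
import numpy as np, cv2
from rig import manip, cams
def shot(n,f):
    c=cams.camera(n); cv2.imwrite(f,c["img"][:,:,::-1]); return c
def ray(c,u,v):
    d=np.array([(u-c["cx"])/c["fx"],-(v-c["cy"])/c["fy"],-1.0]); P=np.array(c["pose"]); return P[:3,3],P[:3,:3]@d
def onz(c,u,v,z):
    o,d=ray(c,u,v); return o+d*(z-o[2])/d[2]
def proj(c,p):
    P=np.array(c["pose"]); q=P[:3,:3].T@(np.array(p)-P[:3,3]); return c["cx"]+c["fx"]*q[0]/-q[2], c["cy"]-c["fy"]*q[1]/-q[2]
E
python3 - <<'E'
from h import *
import pickle
for n in("top","side"):
    c=shot(n,f"pics/{n}0.png"); pickle.dump(c,open(n+".pkl","wb")); print({k:c[k] for k in c if k!="img"})
print(manip.get_obs(), manip.grip_point_offset)
E
```

```text
{'fx': 586.6519834959446, 'fy': 586.6519834959446, 'cx': 324.83226914203436, 'cy': 254.73978674511451, 'pose': array([[-2.75793780e-05,  9.96409581e-01, -8.46637184e-02,
         4.47937725e+02],
       [-9.99996090e-01,  2.09267374e-04,  2.78862411e-03,
         4.71745969e+01],
       [ 2.79632913e-03,  8.46634643e-02,  9.96405680e-01,
         1.33872657e+03],
       [ 0.00000000e+00,  0.00000000e+00,  0.00000000e+00,
         1.00000000e+00]])}
{'fx': 490.30876779196035, 'fy': 490.30876779196035, 'cx': 318.5780327279478, 'cy': 238.19866674959863, 'pose': array([[ 9.96037285e-01,  4.16101302e-02, -7.86023115e-02,
         4.69578180e+02],
       [-8.75907794e-02,  6.12128918e-01, -7.85891878e-01,
        -8.45569748e+02],
       [ 1.54136845e-02,  7.89662450e-01,  6.13347889e-01,
         7.68439035e+02],
       [ 0.00000000e+00,  0.00000000e+00,  0.00000000e+00,
         1.00000000e+00]])}
{'t': 0.1, 'qpos': array([ 1.05901965e+00,  2.76537752e-01,  1.50597403e+00, -2.10253780e-05,
        1.36070079e+00, -1.20968996e-01]), 'qvel': array([-0.0001127 , -0.00070528, -0.00434048, -0.00135286,  0.00068866,
        0.00073718]), 'effort': array([ 2.41819544e-04, -4.17697012e+01, -2.46405137e+01, -4.23161964e-04,
        5.73617508e-03, -2.86255056e-05]), 'position': array([218.80914433, 531.24877784, 230.53574176]), 'tool_rot': array([-1.57062125,  0.00161056,  1.17999319]), 'wrist_force': array([ 0.53014039, -0.50088545,  0.62235395]), 'torque': array([ 0.03811575,  0.03043867, -0.02333086]), 'gripper_width': 85.61535629799916} 18.700000000000003
```

View pics/top0.png

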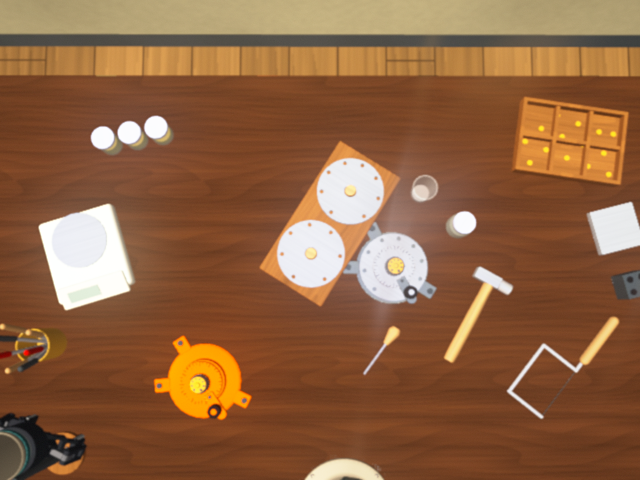

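View pics/side0.png

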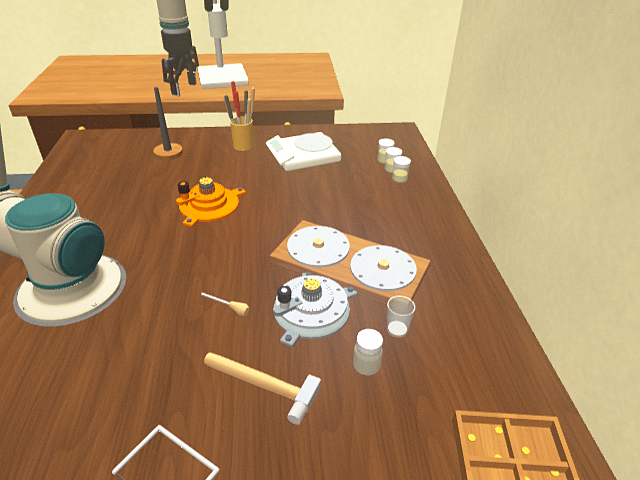

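The top view shows two candidates: the steel head with a black knob at about (410,292), and an orange look-alike with its knob at (214,411). By the description I want the steel one. The plates on the rack, at (350,190) and (311,253), are spares. I'll check the choice in a close crop.

Run:
```python
import cv2,numpy as np
a=cv2.imread("pics/top0.png")[220:316,340:450]; b=cv2.imread("pics/side0.png")[262:352,262:362]
a=cv2.resize(a,None,fx=5,fy=5,interpolation=cv2.INTER_CUBIC); b=cv2.resize(b,None,fx=5,fy=5,interpolation=cv2.INTER_CUBIC)
cv2.imwrite("pics/ctop.png",a); cv2.imwrite("pics/cside.png",b)
```

```text
(no output)
```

View pics/ctop.png

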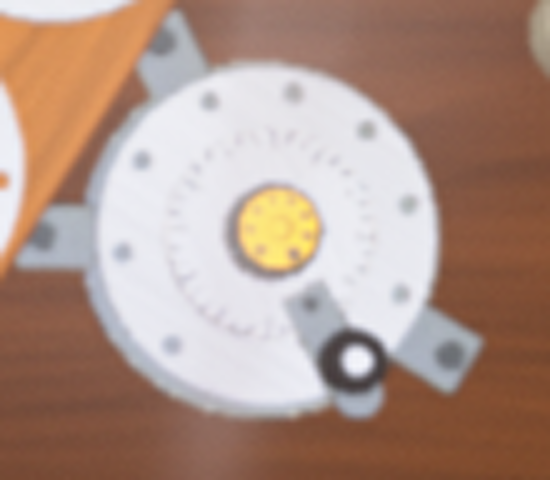

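View pics/cside.png

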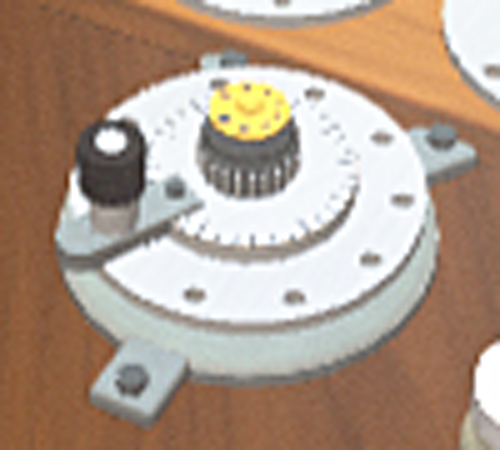

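The crops show the steel head with its black knob at the lower right, crop pixel (353,361). The next hole anticlockwise is at crop (401,293). Next I'll fit the hole circle.

Run:
```python
from h import *
import pickle
from scipy.optimize import least_squares
c=pickle.load(open("top.pkl","rb")); s=pickle.load(open("side.pkl","rb"))
T=lambda x,y:(340+(x-2)/5,220+(y-2)/5)
S=lambda x,y:(262+(x-2)/5,262+(y-2)/5)
H=[(210,101),(293,93),(367,130),(408,204),(401,293),(172,345),(122,252),(142,160)]
W=np.array([onz(c,*T(*h),32)[:2] for h in H])
r=least_squares(lambda p:np.hypot(*(W-p[:2]).T)-p[2],[400,-80,65]); p=r.x[:2]; print("pivot",r.x,r.fun.round(1))
print("chuck",onz(c,*T(279,229),80), "side",onz(s,*S(250,108),80))
for z,x,y in((92,353,361),): k=onz(c,*T(x,y),z); print("knob",k)
k2=onz(s,*S(111,141),92);print("knobside",k2)
HS=[(194,295),(294,297),(371,258),(402,200),(381,137),(315,93),(219,83)]
WS=np.array([onz(s,*S(*h),32)[:2] for h in HS])
r2=least_squares(lambda p:np.hypot(*(WS-p[:2]).T)-p[2],[400,-80,65]); print("side pivot",r2.x,r2.fun.round(1))
for nm,w,q in(("top",W,p),("side",WS,r2.x[:2])):
  print(nm,np.degrees(np.arctan2(w[:,1]-q[1],w[:,0]-q[0])).round(1))
for kk,q in((k,p),(k2,r2.x[:2])):
  d=kk[:2]-q; print(np.hypot(*d),np.degrees(np.arctan2(d[1],d[0])))
```

```text
pivot [ 532.48886783 -108.54372203   65.02161531] [ 0.  -0.1  0.4 -0.2 -0.   0.   0.1 -0.2]
chuck [ 531.9123674  -108.12207414   80.        ] side [ 530.39753699 -112.06138035   80.        ]
knob [ 474.97287642 -137.48874088   92.        ]
knobside [ 473.04340279 -139.90712424   92.        ]
side pivot [ 529.81523272 -108.85363671   65.31670992] [-0.1  0.1 -0.   0.2 -0.1 -0.1  0.1]
top [  22.5  -11.   -44.   -77.7 -113.5  139.    96.8   58.8]
side [-113.5  -77.6  -43.4  -11.3   23.2   58.4   96.7]
64.38868987611005 -153.28609709675473
64.7098119358208 -151.32188709922514
```

The pivot is at about (531,-109). The knob is at about (474,-139), at angle -152°, and the next hole is at -113.5°, so the step is about 39°. I'll grasp with the jaws tangential (yaw -62°), which keeps joint 6 in range. First I move over at height.

Request:
servo_tool --steps '[[[1, -0.0327, 0, -0.0307, 0], [1, -0.0327, 0, -0.0307, 0], [1, -0.0327, 0, -0.0307, 0], [1, -0.0327, 0, -0.0307, 0], [1, -0.0327, 0, -0.0307, 0], [1, -0.0327, 0, -0.0307, 0], [1, -0.0327, 0, -0.0307, 0], [1, -0.0327, 0, -0.0307, 0], [1, -0.0327, 0, -0.0307, 0], [1, -0.0327, 0, -0.0307, 0]]]'

```text
t: 1.1
position: [378.3, 110.7, 231.2]
tool_rot: [-1.571, -0.0, 1.18]
wrist_force: [0.4, -0.1, 0.3]
gripper_width: 85.3
```

Request:
servo_tool --steps '[[[1, -0.0327, 0, -0.0307, 0], [1, -0.0327, 0, -0.0307, 0], [1, -0.0327, 0, -0.0307, 0], [1, -0.0327, 0, -0.0307, 0], [1, -0.0327, 0, -0.0307, 0], [1, -0.0327, 0, -0.0307, 0], [1, 0, 0, 0, 0.14], [1, 0, 0, 0, 0.14], [1, 0, 0, 0, 0.14], [1, 0, 0, 0, 0.14]]]'

```text
t: 2.1
position: [473.6, -139.3, 230.7]
tool_rot: [-1.57, 0.001, 0.614]
wrist_force: [-0.6, -0.3, 0.3]
gripper_width: 85.5
```

Request:
servo_tool --steps '[[[1, 0, 0, 0, 0.14], [1, 0, 0, 0, 0.14], [1, 0, 0, 0, 0.14], [1, 0, 0, 0, 0.14], [1, 0, 0, 0, 0.14], [1, 0, 0, 0, 0.14], [1, 0, 0, 0, 0.14], [1, 0, 0, 0, 0.14], [1, 0, 0, 0, 0.14], [1, 0, 0, 0, 0.14]]]'

```text
t: 3.1
position: [473.6, -139.0, 230.8]
tool_rot: [-1.571, 0.001, -0.786]
wrist_force: [0.7, 0.3, 0.7]
gripper_width: 85.3
```

Request:
servo_tool --steps '[[[1, 0, 0, 0, 0.14], [1, 0, 0, 0, 0.14], [1, 0, 0, 0, 0.03], [1, 0, 0, 0, 0], [1, 0, 0, 0, 0]]]'

```text
t: 3.6
position: [473.7, -139.1, 231.0]
tool_rot: [-1.571, 0.001, -1.089]
wrist_force: [-0.1, 0.6, -0.5]
gripper_width: 85.5
```

Request:
servo_tool --steps '[[[1, 0, 0.04, 0, 0], [1, 0, 0.04, 0, 0], [1, 0, 0.04, 0, 0], [1, 0, 0.03, 0, 0], [0.4, 0, 0.021, 0, 0], [-0.1, 0, 0, 0, 0], [-0.1, 0, 0, 0, 0], [-0.1, 0, 0, 0, 0], [-0.1, 0, 0, 0, 0]]]'

```text
t: 4.5
position: [475.0, -139.7, 61.7]
tool_rot: [-1.569, -0.002, -1.09]
wrist_force: [0.7, 0.0, 0.3]
gripper_width: 38.4
```

Run:
```python
from h import *
o=manip.get_obs(); print(o["position"],o["wrist_force"],o["gripper_width"])
t=shot("top","pics/t1.png"); s=shot("side","pics/s1.png")
for c in(t,s): print(proj(c,[473.6,-138.9,80]))
a=cv2.imread("pics/t1.png")[250:330,365:465]; b=cv2.imread("pics/s1.png")[250:350,245:325]
a=cv2.resize(a,(500,400),interpolation=cv2.INTER_CUBIC);b=cv2.resize(b,(400,500)[::1],interpolation=cv2.INTER_CUBIC)
d=np.zeros((500,800,3),np.uint8); d[:400,:400]=a[:,50:450]; d[:,400:]=b; cv2.imwrite("pics/c1.png",d)
```

```text
[ 475.00065784 -139.66435236   61.71584473] [0.71565592 0.00164954 0.325812  ] 38.44970397842585
(np.float64(410.03857598001514), np.float64(292.5635774124727))
(np.float64(284.23244336612373), np.float64(293.7978338706236))
```

View pics/c1.png

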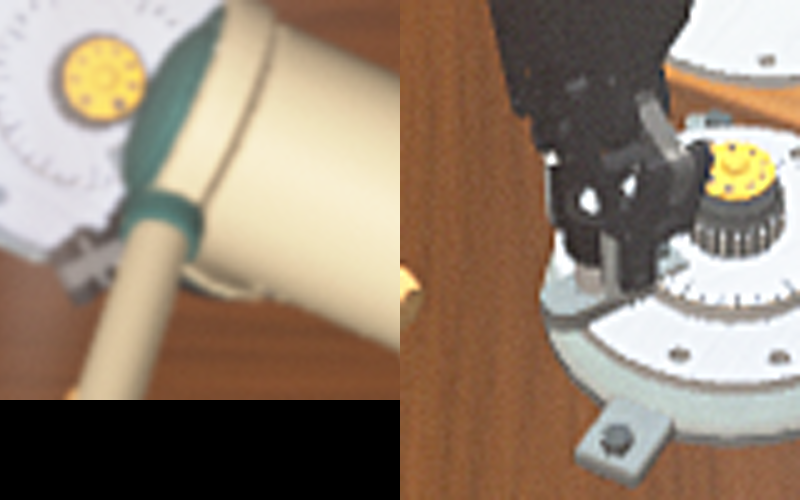

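The top view is blocked by the arm. In the side view the fingers straddle the knob and clear the chuck. I'll close in small steps and watch the wrist force for off-centre contact.

Request:
servo_tool --steps '[[[-0.24, 0, 0, 0, 0], [-0.24, 0, 0, 0, 0], [-0.24, 0, 0, 0, 0]]]'

```text
t: 4.9
position: [474.0, -139.2, 60.4]
tool_rot: [-1.571, -0.0, -1.09]
wrist_force: [-0.4, -0.1, 0.3]
gripper_width: 32.5
```

Request:
servo_tool --steps '[[[-0.28, 0, 0, 0, 0], [-0.28, 0, 0, 0, 0]]]'

```text
t: 5.1
position: [473.9, -139.2, 60.2]
tool_rot: [-1.571, 0.0, -1.09]
wrist_force: [0.1, 0.5, 0.1]
gripper_width: 30.7
```

Request:
servo_tool --steps '[[[-0.31, 0, 0, 0, 0], [-0.31, 0, 0, 0, 0]]]'

```text
t: 5.3
position: [473.9, -139.2, 60.2]
tool_rot: [-1.571, 0.0, -1.09]
wrist_force: [0.0, 0.1, -1.3]
gripper_width: 29.5
```

Request:
servo_tool --steps '[[[-0.33, 0, 0, 0, 0], [-0.33, 0, 0, 0, 0]]]'

```text
t: 5.5
position: [474.0, -139.3, 60.3]
tool_rot: [-1.571, -0.0, -1.09]
wrist_force: [0.1, -0.7, -0.7]
gripper_width: 28.6
```

Request:
servo_tool --steps '[[[-0.36, 0, 0, 0, 0], [-0.5, 0, 0, 0, 0], [-1, 0, 0, 0, 0], [-1, 0, 0, 0, 0]]]'

```text
t: 5.9
position: [474.1, -139.4, 60.6]
tool_rot: [-1.571, -0.001, -1.09]
wrist_force: [-0.6, -2.3, 3.1]
gripper_width: 26.2
```

Gripped with low side forces. Drawing the pin about 11.5 mm.

Request:
servo_tool --steps '[[[-1, 0, -0.003, 0, 0], [-1, 0, -0.003, 0, 0], [-1, 0, -0.003, 0, 0], [-1, 0, -0.0025, 0, 0], [-1, 0, 0, 0, 0], [-1, 0, 0, 0, 0]]]'

```text
t: 6.5
position: [474.0, -139.3, 71.6]
tool_rot: [-1.571, -0.0, -1.09]
wrist_force: [3.1, -3.2, -11.9]
gripper_width: 26.3
```

Request:
servo_tool --steps '[[[-1, 0.00453, 0, 0.00016, -0.0698], [-1, 0.00453, 0, 0.00016, -0.0698]]]'

```text
t: 6.7
position: [478.3, -146.4, 71.5]
tool_rot: [-1.571, 0.002, -0.949]
wrist_force: [2.5, -2.0, -10.8]
gripper_width: 26.2
```

Request:
servo_tool --steps '[[[-1, 0.00453, 0, 0.00016, -0.0698], [-1, 0.00453, 0, 0.00016, -0.0698], [-1, 0.00453, 0, 0.00016, -0.0698], [-1, 0.00453, 0, 0.00016, -0.0698], [-1, 0.00453, 0, 0.00016, -0.0698], [-1, 0.00453, 0, 0.00016, -0.0698], [-1, 0, 0, 0, 0], [-1, 0, 0, 0, 0]]]'

```text
t: 7.5
position: [498.5, -164.7, 71.5]
tool_rot: [-1.57, 0.001, -0.533]
wrist_force: [3.0, -2.0, -11.0]
gripper_width: 26.2
```

Run:
```python
from h import *
o=manip.get_obs(); p=o["position"]; w=o["wrist_force"]; y=o["tool_rot"][2]
for q in((531.2,-108.7),(532.5,-108.5),(529.8,-108.9)):
  d=p[:2]-q; print(np.hypot(*d),np.degrees(np.arctan2(d[1],d[0])))
print(p,w,"tang",w[0]*np.cos(y)+w[1]*np.sin(y),"rad",-w[0]*np.sin(y)+w[1]*np.cos(y),o["gripper_width"])
s=shot("side","pics/s2.png")
b=cv2.imread("pics/s2.png")[262:352,252:362]
cv2.imwrite("pics/c2.png",cv2.resize(b,None,fx=5,fy=5,interpolation=cv2.INTER_CUBIC))
for a in(-113.5,-151.9): print(a,proj(s,[529.8+65.3*np.cos(np.radians(a)),-108.9+65.3*np.sin(np.radians(a)),80]))
```

```text
64.8570671150649 -120.28832020744836
65.69336903998212 -121.1794325657682
63.98786932283583 -119.29612484201571
[ 498.48923382 -164.70397245   71.47087934] [  2.96073082  -1.96884914 -10.99320186] tang 3.550439748733551 rad -0.19149801864707516 26.152532840167126
-113.5 (np.float64(300.2105279446253), np.float64(303.75558088674035))
-151.9 (np.float64(283.53984333351195), np.float64(294.0997644742837))
```

View pics/c2.png

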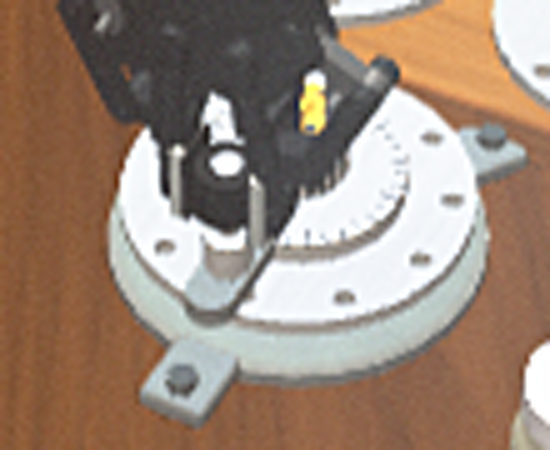

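Picture: the head follows the knob. The old hole is free at crop (164,246), and the next hole is just ahead at crop (248,297), half under the arm. I'll go 4° further and lower towards the face.

Request:
servo_tool --steps '[[[-1, 0.00453, 0, 0.00016, -0.0698], [-1, 0, 0.0015, 0, 0], [-1, 0, 0.0015, 0, 0], [-1, 0, 0, 0, 0]]]'

```text
t: 7.95
position: [502.4, -166.9, 68.6]
tool_rot: [-1.57, 0.0, -0.463]
wrist_force: [2.5, -0.2, -10.1]
gripper_width: 26.0
```

Request:
servo_tool --steps '[[[-1, 0, 0.0005, 0, 0], [-1, 0, 0, 0, 0]]]'

```text
t: 8.15
position: [502.4, -166.9, 68.2]
tool_rot: [-1.57, 0.0, -0.462]
wrist_force: [2.8, 1.1, -9.0]
gripper_width: 26.5
```

Request:
servo_tool --steps '[[[-1, 0, 0.0005, 0, 0], [-1, 0, 0, 0, 0]]]'

```text
t: 8.35
position: [502.4, -166.9, 67.7]
tool_rot: [-1.57, 0.001, -0.462]
wrist_force: [2.4, 2.1, -9.3]
gripper_width: 26.7
```

Request:
servo_tool --steps '[[[-1, 0, 0.0004, 0, 0], [-1, 0, 0, 0, 0]]]'

```text
t: 8.55
position: [502.4, -166.9, 67.3]
tool_rot: [-1.57, 0.001, -0.462]
wrist_force: [3.4, 1.9, -9.1]
gripper_width: 26.1
```

Request:
servo_tool --steps '[[[-1, 0, 0.0004, 0, 0], [-1, 0, 0, 0, 0]]]'

```text
t: 8.75
position: [502.4, -166.9, 66.9]
tool_rot: [-1.57, 0.001, -0.462]
wrist_force: [3.4, 2.6, -8.7]
gripper_width: 26.3
```

Request:
servo_tool --steps '[[[-1, 0, 0.0004, 0, 0], [-1, 0, 0, 0, 0]]]'

```text
t: 8.95
position: [502.4, -167.0, 66.6]
tool_rot: [-1.57, 0.001, -0.462]
wrist_force: [2.6, 3.0, -8.2]
gripper_width: 26.4
```

Request:
servo_tool --steps '[[[-1, 0, 0.0004, 0, 0], [-1, 0, 0, 0, 0]]]'

```text
t: 9.15
position: [502.4, -167.0, 66.3]
tool_rot: [-1.57, 0.0, -0.462]
wrist_force: [2.3, 3.8, -6.3]
gripper_width: 26.7
```

Request:
servo_tool --steps '[[[-1, 0, 0.0004, 0, 0], [-1, 0, 0, 0, 0]]]'

```text
t: 9.35
position: [502.6, -167.1, 65.9]
tool_rot: [-1.57, 0.0, -0.462]
wrist_force: [3.5, 3.9, -6.7]
gripper_width: 26.2
```

Request:
servo_tool --steps '[[[-1, 0, 0.0004, 0, 0], [-1, 0, 0, 0, 0]]]'

```text
t: 9.55
position: [502.7, -167.1, 65.5]
tool_rot: [-1.57, -0.0, -0.461]
wrist_force: [2.7, 4.5, -5.4]
gripper_width: 26.5
```

Request:
servo_tool --steps '[[[-1, 0, 0.0004, 0, 0], [-1, 0, 0, 0, 0]]]'

```text
t: 9.75
position: [502.8, -167.2, 65.1]
tool_rot: [-1.571, -0.0, -0.461]
wrist_force: [2.5, 4.8, -6.0]
gripper_width: 26.3
```

Request:
servo_tool --steps '[[[-1, 0.00057, 0, 0, -0.0087], [-1, 0, 0, 0, 0]]]'

```text
t: 9.95
position: [503.2, -167.4, 64.9]
tool_rot: [-1.57, 0.0, -0.453]
wrist_force: [2.8, 5.1, -7.4]
gripper_width: 26.5
```

Request:
servo_tool --steps '[[[-1, 0.00057, 0, 0, -0.0087], [-1, 0, 0, 0, 0]]]'

```text
t: 10.15
position: [503.4, -167.5, 64.6]
tool_rot: [-1.57, 0.001, -0.445]
wrist_force: [1.7, 4.8, -7.7]
gripper_width: 26.4
```

Request:
servo_tool --steps '[[[-1, 0, 0.0005, 0, 0], [-1, 0, 0, 0, 0]]]'

```text
t: 10.35
position: [503.4, -167.5, 64.1]
tool_rot: [-1.57, 0.001, -0.445]
wrist_force: [2.6, 4.2, -9.2]
gripper_width: 26.1
```

Request:
servo_tool --steps '[[[-1, 0, 0.0005, 0, 0], [-1, 0, 0, 0, 0]]]'

```text
t: 10.55
position: [503.4, -167.5, 63.6]
tool_rot: [-1.57, 0.001, -0.445]
wrist_force: [3.1, 4.8, -7.7]
gripper_width: 26.4
```

The pin is entering: spring load is still carried and side force is low. Lowering on.

Request:
servo_tool --steps '[[[-1, 0, 0.0005, 0, 0], [-1, 0, 0.0005, 0, 0], [-1, 0, 0, 0, 0]]]'

```text
t: 10.85
position: [503.5, -167.5, 62.7]
tool_rot: [-1.57, 0.001, -0.444]
wrist_force: [2.1, 4.2, -7.6]
gripper_width: 26.2
```

Request:
servo_tool --steps '[[[-1, 0, 0.0005, 0, 0], [-1, 0, 0.0005, 0, 0], [-1, 0, 0, 0, 0]]]'

```text
t: 11.15
position: [503.5, -167.5, 61.8]
tool_rot: [-1.57, 0.0, -0.444]
wrist_force: [2.1, 4.1, -6.5]
gripper_width: 26.1
```

Request:
servo_tool --steps '[[[-1, 0, 0.0005, 0, 0], [-1, 0, 0.0003, 0, 0], [-1, 0, 0, 0, 0]]]'

```text
t: 11.45
position: [503.5, -167.5, 61.1]
tool_rot: [-1.57, 0.0, -0.444]
wrist_force: [2.2, 4.9, -6.9]
gripper_width: 26.6
```

Request:
servo_tool --steps '[[[-1, 0, 0.0004, 0, 0], [-1, 0, 0, 0, 0]]]'

```text
t: 11.65
position: [503.5, -167.5, 60.7]
tool_rot: [-1.57, 0.0, -0.444]
wrist_force: [0.7, 5.1, -6.5]
gripper_width: 26.3
```

Request:
servo_tool --steps '[[[-1, 0, 0.0005, 0, 0], [-1, 0, 0, 0, 0]]]'

```text
t: 11.85
position: [503.6, -167.6, 60.6]
tool_rot: [-1.57, 0.0, -0.444]
wrist_force: [2.4, 4.8, -3.2]
gripper_width: 26.3
```

Request:
servo_tool --steps '[[[-1, 0, 0.0005, 0, 0], [-1, 0, 0, 0, 0]]]'

```text
t: 12.05
position: [503.6, -167.6, 60.6]
tool_rot: [-1.57, -0.0, -0.444]
wrist_force: [0.4, 6.5, -1.2]
gripper_width: 26.1
```

The tool stopped at z 60.6 and the spring load is gone, so the pin is home. Releasing and withdrawing.

Request:
servo_tool --steps '[[[-0.2, 0, 0, 0, 0], [0, 0, 0, 0, 0], [0.3, 0, 0, 0, 0], [0.6, 0, 0, 0, 0], [0.6, 0, 0, 0, 0], [0.6, 0, 0, 0, 0]]]'

```text
t: 12.65
position: [503.6, -167.9, 59.8]
tool_rot: [-1.571, -0.0, -0.444]
wrist_force: [-0.0, -0.3, 1.0]
gripper_width: 68.3
```

Request:
servo_tool --steps '[[[0.6, 0, -0.01, 0, 0], [0.6, 0, -0.03, 0, 0], [0.6, 0, -0.04, 0, 0], [0.6, 0, -0.04, 0, 0], [0.6, 0, -0.04, 0, 0], [0.6, 0, -0.04, -0.02, 0], [0.6, 0, 0, -0.045, 0], [0.6, 0, 0, -0.045, 0], [0.6, 0, 0, -0.045, 0], [0.6, 0, 0, 0, 0]]]'

```text
t: 13.65
position: [434.8, -312.5, 260.5]
tool_rot: [-1.574, -0.001, -0.45]
wrist_force: [0.3, 0.2, -0.2]
gripper_width: 68.7
```

Request:
servo_tool --steps '[[[0.6, -0.03, 0, 0.03, 0], [0.6, -0.03, 0, 0.03, 0], [0.6, -0.03, 0, 0.03, 0], [0.6, -0.03, 0, 0.03, 0], [0.6, -0.03, 0, 0, 0], [0.6, 0, 0, 0, 0]]]'

```text
t: 14.25
position: [349.9, -131.6, 260.2]
tool_rot: [-1.57, 0.002, -0.442]
wrist_force: [-0.1, -0.2, 0.5]
gripper_width: 68.2
```

Run:
```python
from h import *
t=shot("top","pics/t3.png"); s=shot("side","pics/s3.png"); print(manip.get_obs()["position"])
a=cv2.imread("pics/t3.png")[220:316,340:440]; b=cv2.imread("pics/s3.png")[262:352,262:342]
d=np.zeros((480,800,3),np.uint8); a=cv2.resize(a,None,fx=4,fy=4,interpolation=cv2.INTER_CUBIC); d[:384,:400]=a
b=cv2.resize(b,None,fx=5,fy=5,interpolation=cv2.INTER_CUBIC); d[:450,400:]=b; cv2.imwrite("pics/c3.png",d)
```

```text
[ 353.22567862 -134.32617559  260.60317867]
```

View pics/c3.png

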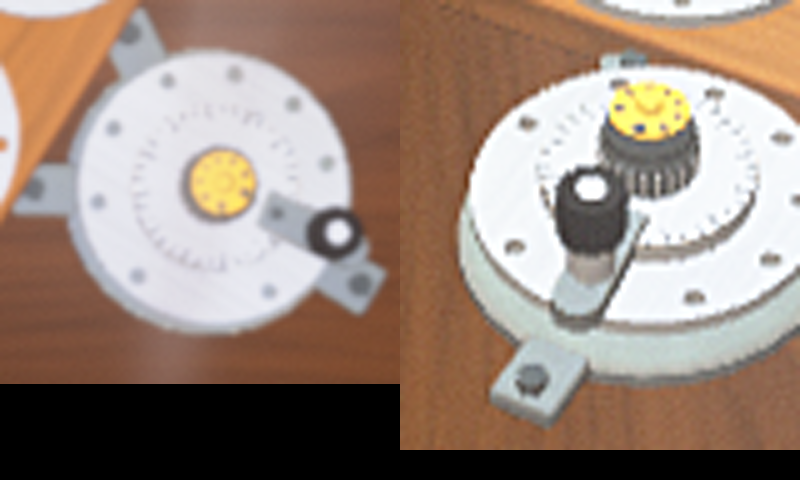

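The arm now covers the next hole, and the old hole is open at side crop (115,246). The knob sits as low on the sleeve as at the start. A quick height check before handing in:

Run:
```python
from h import *
import pickle
t=pickle.load(open("top.pkl","rb")); s=pickle.load(open("side.pkl","rb"))
def cen(f,x0,y0):  # white spot on knob top: bright centroid in window
    g=cv2.imread(f,0)[y0-4:y0+5,x0-4:x0+5].astype(float); w=np.clip(g-110,0,None); y,x=np.mgrid[y0-4:y0+5,x0-4:x0+5]; return (x*w).sum()/w.sum(),(y*w).sum()/w.sum()
def tri(a,b):
    (o1,d1),(o2,d2)=ray(t,*a),ray(s,*b); k=np.linalg.lstsq(np.c_[d1,-d2],o2-o1,rcond=None)[0]; return (o1+d1*k[0]+o2+d2*k[1])/2
r=[]
for a,b,f,g in(((411,292),(284,290),"0","0"),((424,278),(300,299),"3","3")):
    A,B=cen(f"pics/top{f}.png" if f=="0" else "pics/t3.png",*a),cen("pics/side0.png" if g=="0" else "pics/s3.png",*b); p=tri(A,B); print(A,B,p.round(1)); r.append(p)
an=[np.degrees(np.arctan2(p[1]+108.7,p[0]-531.2)) for p in r]; print(an,an[1]-an[0])
```

```text
(np.float64(411.01204093919324), np.float64(291.71011438892236)) (np.float64(283.7364390555201), np.float64(289.70995532865345)) [ 474.  -139.3   91.7]
(np.float64(424.0735294117647), np.float64(277.6348560700876)) (np.float64(299.5666404818015), np.float64(298.771144278607)) [ 503.9 -167.3   92.3]
[np.float64(-151.85400576308066), np.float64(-115.00510844948303)] 36.84889731359763
```

```bash
python3 -c "
from rig import manip
print(manip.sign_off())"
```

```text
the job is handed in; nothing more can be done
None
```

The dividing head is indexed on by one hole, with the pin home in the next hole of the plate, and the job is handed in. The robot clock stood at about 14.5 s of the allowed 53 s.

- **What I did:** I gripped the steel head's black knob with the jaws along the direction of turn and drew the pin about 11 mm. I turned the head anticlockwise to about 36° and lowered the pin until it met the rim of the next hole. Two half-degree nudges let it in, and I turned no further. I then followed it down until the tool stopped at its starting height and the spring load was gone, released the knob and backed away.
- **Last checks:** The knob's top is at z 92.3 mm, against 91.7 mm at the start, so the pin is home; on the plate's face it would be about 7 mm higher. The head has turned 36.8°. The picture shows the old hole open and the arm over the next one.
- **Forces:** Readings at the end of each move never passed about 12 N, most of it the spring. Sideways force stayed below about 7 N.
- **Disagreement:** The first picture estimate put the next hole 38 to 40° on. The measured turn of 36.8° is a little less, which I put down to camera and pixel-reading error.
- **Not checked up close:** I did not look closely at the jar, cup, hammer and graver afterwards. The gripper felt no unexpected contact.

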